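Hang the pastry cutters on the hook, longer one first

TASK

Tidy the two oblong pastry cutters away: hang them by their arched handles on the hook of the stand, the longer one first, towards the post, and then the shorter one in front of it. Both shall hang free and still, and the round cutter with the wooden knob stays standing where it is.

Things in the scene. Friction and masses are not known exactly. Their poses are not given: they have to be found in the camera images.
- hook_stand: Fixed: wooden foot 190x110x14 mm (x -160 to 30); 10 mm steel rod rises as a post at the origin, runs level along -x as the hook arm (axis z 160, top 165; straight 12 to 130 from the post), ends upturned at x -140, tip z 178. Post no higher than the arm. Handles pass over the tip, then down on the arm; hung cutters' undersides are at z 61. Origin: post axis on the worktop; z up, x from tip to post.
- long_cutter: Longer oblong steel cutter, 116x44 mm, closed top at z 40. On it an upside-down-U strap handle 14 mm wide, 4 thick: legs upright z 40-83 at y +-23 (50 over outer faces, 42 inside), round arch above, inside top z 104, outside 108. Grip across the legs' outer faces (close along y) near z 70. 0.16 kg. Origin: centre of underside, z up, y along its length, x through the handle; both ends alike.
- short_cutter: Shorter oblong steel cutter, 78x44 mm, closed top at z 40. On it an upside-down-U strap handle 14 mm wide, 4 thick: legs upright z 40-83 at y +-23 (50 over outer faces, 42 inside), round arch above, inside top z 104, outside 108. Grip across the legs' outer faces (close along y) near z 70. 0.12 kg. Origin: centre of underside, z up, y along its length, x through the handle; both ends alike.
- round_cutter: Bystander: round steel cutter, 72 mm across and 40 mm high, with a wooden knob on top (34 mm across, top at 91 mm) and no arched handle; it stays where it is. Origin: centre of the underside, z up.
Things that resemble listed ones, but are neither listed nor needed, are in the scene too. What is shaped like the short_cutter but yellow is not meant. What is shaped like the long_cutter but blue is not meant.

How it is judged:
On the way, in this order (a step that is already met when the one before it is completed fails the run):
1. the longer cutter hangs on the hook, towards the post, and the shorter one does not yet touch the stand (y of long_cutter in the frame of hook_stand between -0.02 and 0.02 m and z of long_cutter in the frame of hook_stand between 0.045 and 0.075 m and x of long_cutter in the frame of hook_stand between -0.086 and -0.015 m and angle between long_cutter's own z axis and vertical below 0.26 rad and contact force between long_cutter and hook_stand above 0.3 N and contact force between short_cutter and hook_stand below 0.1 N), for 0.2 s.
2. the shorter cutter hangs on the hook in front of the longer one (y of long_cutter in the frame of hook_stand between -0.02 and 0.02 m and z of long_cutter in the frame of hook_stand between 0.045 and 0.075 m and x of long_cutter in the frame of hook_stand between -0.086 and -0.015 m and angle between each of long_cutter, short_cutter's own z axis and vertical below 0.26 rad and contact force between each of long_cutter, short_cutter and hook_stand above 0.3 N and y of short_cutter in the frame of hook_stand between -0.02 and 0.02 m and z of short_cutter in the frame of hook_stand between 0.045 and 0.075 m and x of short_cutter in the frame of hook_stand between -0.138 and -0.068 m), for 0.2 s.
At the end, for the whole second after the job is handed in: Both oblong cutters hang at rest by their handles on the hook: within 20 mm sideways of the arm, undersides 45 to 75 mm up, tilted under 15 degrees; from the post, the longer 15 to 86 mm, the shorter 68 to 138 mm (in front). Under 0.04 m/s and 0.5 rad/s (all of step 2 and linear speed of each of long_cutter, short_cutter below 0.04 m/s and angular speed of each of long_cutter, short_cutter below 0.5 rad/s); the robot touches nothing.
It fails at once if the round cutter is shifted by more than 30 mm or tipped by more than 20 degrees (distance of round_cutter from where it was at the start of the episode above 0.03 m or angle between round_cutter's own z axis and vertical above 0.35 rad).
It also fails if it takes over 67 s, if anything falls off the work surface, if the arm or the gripper's body presses on something with over 40 N, if the wrist force passes 120 N, or if a joint passes its speed limit or range.

ROBOT

A 6-joint arm with a two-finger parallel gripper is mounted at the origin on a cart in front of the work surface, level with it; the furniture and walls round the work are solid. World frame = base frame: x ahead of the robot, y to its left, z up, the work surface at z = 0. Lengths are in m, angles in rad, forces in N, time in s.
With the tool pointing down it reaches from about 0.3 to 0.775 m from the base axis. Payload 14.6 kg.
Tool frame: the origin (TCP) lies at the very end of the fingers, on their centre line; the grasp point (between the pads) lies 19 mm behind it; z points along the fingers, x is the direction in which the jaws open and shut, and the axes are right-handed (so a half turn about z gives the same grasp; the last joint's range is limited). The gripper opens to 94 mm and grips with 3 to 60 N. Pads are 16 mm wide; open, the fingers measure 119 mm over their backs; the gripper's body (75 mm by 177 mm) begins 78 mm behind the grasp point.
Start: joints at [1.109, 0.3, 1.521, -0, 1.321, -0.067], TCP at [0.212, 0.508, 0.205] pointing down, gripper open.
Joint ranges: [-3.03, 3.03], [-0.79, 2.21], [0.23, 2.52], [-1.04, 4.18], [0, 3.07], [-2.55, 2.55]. Speed limits (rad/s): [2.22, 2.22, 2.57, 3.14, 3.14, 3.14].

INTERFACE

Orientations are given as [roll, pitch, yaw] about the fixed x, y, z axes, in that order (R = Rz(yaw) Ry(pitch) Rx(roll)).
In Python, from station import ctrl gives the robot as it stands.
- The arm moves only by the shell command python3 -m inch 'ROWS' [FORCE]. ROWS is JSON, one flat list of numbers, 7 for each row, row after row: the shift along the tool's x, y, z in cm, then the turn, a rotation vector about the tool's x, y, z in rad, then the opening, from 0 (shut) to 1 (fully open). In form: [tx, ty, tz, wx, wy, wz, claw, tx, ty, tz, wx, wy, wz, claw, ...]. A call has 1 to 20 rows; each row shifts and turns the commanded pose from where the row before left it, along the tool's axes as they then stand; what a row does not reach is not made up. A row lasts 1/8 s, in which the tool goes at most 62.5 mm and 10.7 degrees, less where a joint would pass 70% of its speed; a pose out of reach is approached as far as the arm can. A call is refused whole if a number of a shift passes 6.25 or a number of a turn 0.188, either way. A call with a gripper value outside its range is refused whole. The fingers move at their own pace and stop on an object; FORCE is the grip in N (left out, the last holds). Time passes only in rows, so rows that do not move let the fingers close. It gives the time, the measured TCP pose, the force and the opening at its end, in the units of the state.
- ctrl.get_obs(): the state, without advancing time (a new reading comes with each control period).
- ctrl.camera(name): name is "scene" or "top" or "wrist"; returns (picture, depth): 400x640x3 uint8, red, green, blue; 400x640 float32, m along the optical axis (not along the pixel's ray), 0 where there is no reading.
- ctrl.camera_params(name): a dict with "vertical_fov" (degrees; the focal length in pixels is half the picture's height over the tangent of half this angle, whatever the lens; pixels are square), "cx", "cy" (the principal point, pixels), "camera_from_world" (4x4, takes a point from world to camera coordinates); the wrist camera has in their place "mount" (4x4, takes a point from camera to tool coordinates, whose origin is the TCP and whose axes are the tool frame's). Camera axes: x right, y down, z forward; pixel columns grow to the right and rows downward; lengths in m; the calibration is good to about 2 mm. The wrist camera is an equidistant fisheye: a pixel r from the principal point sees the ray r / f radians off the axis. A picture is of the moment at which its call begins: read the wrist's pose just before it. camera_params takes no time and is no camera call.
- ctrl.hand_in(): hands the job in, once; it reports no verdict.
Trained networks look in the newest picture that a camera, given by its name, has taken for a name from the list of things; names that differ only in an ending like _2 or _b are one class to them, and where a whole thing is asked for, a point or a joint stands for the part that bears it (a point fixed in the world has none). Each returns a list of dicts, best first, with "score" (0 to 1); they miss things now and then, are a little off and sometimes report something else, mostly with a low value. They report only what shows in the picture. A call takes as long as a camera call. They do not tell look-alikes from the thing itself.
- ctrl.spot_in(camera, label): "bbox" ([centre column, centre row, width, height] in pixels, round what is visible of it).
- ctrl.place_of(camera, label): "centre" ([column, row] in pixels: a listed point, or the origin of a listed thing).
The state is a dict: "time_s": time; "qpos": joint angles; "joint_vel": joint speeds; "tau": joint torques, N m; "ee_pos": TCP position; "eef_rot": TCP orientation; "force": force on the tool from outside, world axes, zero at the start; "moment": the same for the moment, N m; "grip_width": finger opening in m.
Only numpy, scipy, OpenCV 4.12 (cv2) and the standard library are available. Lean on these libraries where they do the work, as an engineer would, in place of code of your own. Each camera call takes 0.05 s, during which the arm holds its last target. There are 200 camera calls.

## Working session

There is one attempt and no reset: what is moved stays moved. The work goes in short steps, Python scripts to look and compute and a shell command to move; the robot and the scene stay as the last step left them, time stands still between calls to the robot, and variables do not carry over. Pictures are saved under pics/ and viewed, about 8 in all and at most 12, crops included, and the job is handed in when it is done.

```bash
mkdir -p pics; cat > h.py <<'E'
import numpy as np, cv2
from station import ctrl
from scipy.spatial.transform import Rotation as R
def cam(n):
    o=ctrl.get_obs(); im,d=ctrl.camera(n); p=ctrl.camera_params(n)
    return im,d,p,o
def T_wc(p,o):
    if 'mount' in p:
        T=np.eye(4);T[:3,:3]=R.from_euler('xyz',o['eef_rot']).as_matrix();T[:3,3]=o['ee_pos'];return T@np.array(p['mount'])
    return np.linalg.inv(np.array(p['camera_from_world']))
def cloud(d,p,o):
    h,w=d.shape; f=h/2/np.tan(np.radians(p['vertical_fov'])/2)
    v,u=np.mgrid[:h,:w]; x=(u-p['cx'])/f; y=(v-p['cy'])/f
    if 'mount' in p:
        r=np.hypot(x,y); k=np.where(r>1e-9,np.tan(np.minimum(r,1.5))/np.maximum(r,1e-9),1); x=x*k;y=y*k
    P=np.stack([x*d,y*d,d,np.ones_like(d)],-1)
    W=(P@T_wc(p,o).T)[...,:3]; W[d<=0]=np.nan
    return W
E
python3 - <<'E'
from h import *
print(ctrl.get_obs())
for n in ('top','scene'):
    im,d,p,o=cam(n); print(n,p)
    cv2.imwrite(f'pics/{n}0.png',im[...,::-1]); np.savez(f'{n}0.npz',im=im,d=d,W=cloud(d,p,o))
    W=cloud(d,p,o)
    for l in ('hook_stand','long_cutter','short_cutter','round_cutter'):
        for r in ctrl.spot_in(n,l)[:4]: 
            print(l,'box',np.round(r['bbox']),round(r['score'],2))
        for r in ctrl.place_of(n,l)[:4]:
            c=r['centre'];i,j=int(np.clip(c[1],0,399)),int(np.clip(c[0],0,639));print(l,'c',np.round(c),round(r['score'],2),np.round(W[i,j],3))
E
```

```text
{'time_s': 0.0, 'qpos': array([ 1.10938830e+00,  3.00493908e-01,  1.52161102e+00,  3.57465324e-05,
        1.32069651e+00, -6.66091693e-02]), 'joint_vel': array([ 1.68474130e-03, -1.43993217e-03,  1.16711820e-03, -2.58347398e-05,
        6.99540555e-04, -5.87128532e-04]), 'tau': array([-7.10666809e-04, -5.31784666e+01, -3.52735770e+01,  7.07986252e-02,
        2.43898766e-02, -5.03134046e-06]), 'ee_pos': array([0.21141857, 0.50744481, 0.20486116]), 'eef_rot': array([-3.14147765e+00,  1.20380571e-03,  1.17598867e+00]), 'force': array([0.05258535, 0.49874496, 0.13642101]), 'moment': array([0.06994771, 0.01067881, 0.01668282]), 'grip_width': 0.09351110992744492}
top {'vertical_fov': 51.58297826325582, 'cx': 322.6975634278952, 'cy': 198.302382722928, 'camera_from_world': array([[ 0.01888697, -0.99977649,  0.00949963, -0.14069252],
       [-0.99072823, -0.01999288, -0.13437953,  0.54170052],
       [ 0.13453942, -0.00687353, -0.9908844 ,  1.12185945],
       [ 0.        ,  0.        ,  0.        ,  1.        ]])}
hook_stand c [214. 170.] 0.73 [0.622 0.184 0.023]
long_cutter box [458. 238.
[... 757 characters left out ...]
6],
       [ 0.        ,  0.        ,  0.        ,  1.        ]])}
hook_stand box [260. 150.  64.  61.] 0.97
hook_stand c [277. 168.] 0.69 [0.599 0.149 0.015]
long_cutter box [397. 295.  67.  71.] 0.77
long_cutter box [302. 227.  44.  52.] 0.7
long_cutter c [396. 314.] 0.89 [ 0.428 -0.525  0.022]
long_cutter c [298. 242.] 0.66 [ 0.415 -0.248  0.02 ]
short_cutter box [303. 178.  22.  42.] 0.78
short_cutter box [346. 196.  31.  45.] 0.68
short_cutter c [345. 214.] 0.94 [ 0.593 -0.191  0.008]
short_cutter c [304. 195.] 0.81 [ 0.569 -0.042  0.01 ]
round_cutter box [267. 199.  25.  43.] 0.86
round_cutter c [266. 210.] 0.87 [ 0.428 -0.079  0.019]
round_cutter c [278. 166.] 0.21 [0.617 0.173 0.013]
```

```bash
python3 - <<'E'
import cv2
a=cv2.imread('pics/top0.png')[120:290,150:500]; b=cv2.imread('pics/scene0.png')[100:340,200:460]
cv2.imwrite('pics/a.png',cv2.resize(a,None,fx=2.2,fy=2.2,interpolation=3)); cv2.imwrite('pics/b.png',cv2.resize(b,None,fx=2.4,fy=2.4,interpolation=3))
E
```

```text
(no output)
```

View pics/a.png

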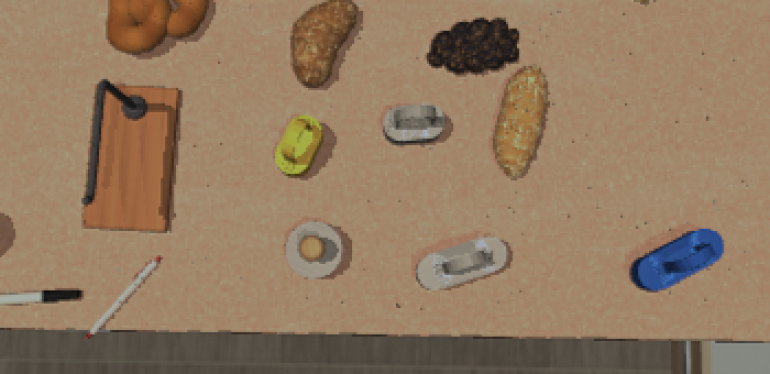

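View pics/b.png

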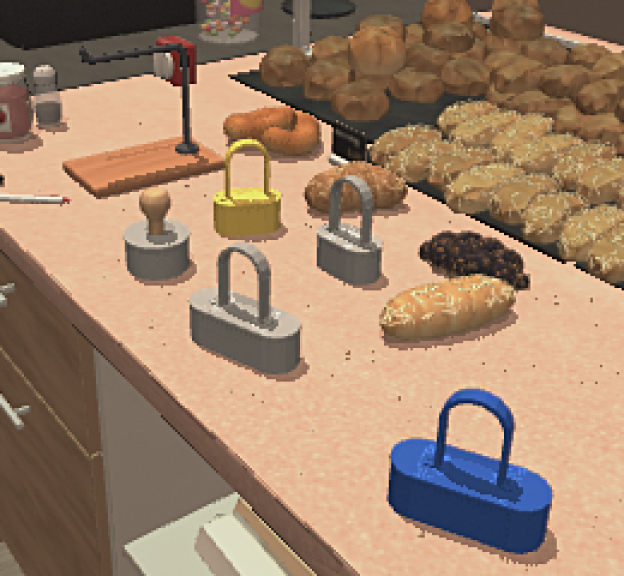

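The short grey cutter is at top-image pixel (336,177), the long grey one at (361,239) and the yellow decoy at (285,186). The blue decoy is at (458,238). The stand is on the left, with its hook tip towards the robot.

```bash
python3 - <<'E'
from h import *
def pca(P):
    c=P[:,:2].mean(0); r=cv2.minAreaRect(P[:,:2].astype(np.float32)*1000); return c.round(4),r
for n in ('top','scene'):
    z=np.load(n+'0.npz');W=z['W'].reshape(-1,3);W=W[~np.isnan(W).any(1)]
    def sel(c,r,z0,z1): return W[(np.hypot(W[:,0]-c[0],W[:,1]-c[1])<r)&(W[:,2]>z0)&(W[:,2]<z1)]
    for nm,c,r in (('long',(.425,-.24),.08),('short',(.60,-.17),.06),('yel',(.574,-.021),.06),('round',(.44,-.04),.05)):
        P=sel(c,r,.034,.046); print(n,nm,len(P),*pca(P),P[:,2].mean().round(4))
        Q=sel(c,r,.06,.115)
        if len(Q)>5: print('   handle',len(Q),Q[:,:2].mean(0).round(4),cv2.minAreaRect(Q[:,:2].astype(np.float32)*1000),Q[:,2].max().round(4), 'top',Q[Q[:,2]>.095][:,:2].mean(0).round(4))
    A=sel((.55,.18),.2,.14,.19); 
    if len(A): print('arm',len(A),pca(A),A.min(0).round(3),A.max(0).round(3)); s=A[np.argsort(A[:,0])];print(s[::max(1,len(s)//14)].round(4))
    F=sel((.55,.18),.16,.008,.02); print('foot',len(F),pca(F))
    Pp=sel((.62,.18),.06,.03,.14); print('post',len(Pp),Pp.mean(0).round(4))
E
```

```text
top long 532 [ 0.4317 -0.2324] ((432.1337585449219, -233.1692657470703), (45.10692596435547, 116.94355010986328), 19.337160110473633) 0.0407
   handle 107 [ 0.4312 -0.2307] ((432.114013671875, -232.8254852294922), (13.926438331604004, 48.56145095825195), 19.390869140625) 0.1121 top [ 0.4317 -0.2322]
top short 281 [ 0.6055 -0.1707] ((610.6998901367188, -170.67092895507812), (45.8134880065918, 77.11028289794922), 4.109624862670898) 0.0406
   handle 110 [ 0.6097 -0.1694] ((610.0609130859375, -170.16651916503906), (14.473078727722168, 49.09010314941406), 6.878457069396973) 0.1138 top [ 0.6101 -0.1703]
top yel 283 [ 0.5747 -0.0262] ((577.9133911132812, -24.01056671142578), (46.113929748535156, 78.63081359863281), 65.27690124511719) 0.0406
   handle 110 [ 0.5758 -0.0235] ((577.9871826171875, -23.95684814453125), (14.329944610595703, 49.51972198486328), 66.94449615478516) 0.1123 top [ 0.5769 -0.0236]
top round 407 [ 0.4444 -0.0486] ((444.5146179199219, -48.43147277832031), (69.27685546875, 69.31143951416016), 1.9026684761047363) 0.0405
   handle 116 [ 0.4445 -0.0485] ((444.6528015136719, -4
[... 2091 characters left out ...]
.573959350585938, 148.18421936035156), 88.74723815917969)) [0.485 0.186 0.141] [0.633 0.201 0.178]
[[0.4848 0.1974 0.1695]
 [0.4901 0.197  0.1597]
 [0.497  0.1913 0.16  ]
 [0.509  0.1896 0.1585]
 [0.5201 0.1922 0.1591]
 [0.5302 0.192  0.1636]
 [0.5413 0.1943 0.1613]
 [0.5529 0.1913 0.1572]
 [0.5648 0.1939 0.1639]
 [0.5777 0.1924 0.1623]
 [0.5901 0.19   0.1609]
 [0.6037 0.1889 0.1654]
 [0.6156 0.1912 0.163 ]
 [0.624  0.1938 0.1548]
 [0.6301 0.1866 0.1429]]
foot 837 (array([0.5554, 0.1872]), ((547.791748046875, 194.27835083007812), (113.62985229492188, 313.0785217285156), 89.01374816894531))
post 101 [0.6271 0.1909 0.0883]<stdin>:10: RuntimeWarning: Mean of empty slice.
  ret = um.true_divide(
```

```bash
cat >> h.py <<'E'
def to(*wp, yaw=None):
    "waypoints (x,y,z): print tool-axis shifts in cm from the measured pose, and turn first if yaw given"
    o=ctrl.get_obs(); p=o['ee_pos']; Rt=R.from_euler('xyz',o['eef_rot'])
    if yaw is not None:
        Rn=R.from_euler('xyz',[np.pi,0,yaw]); print('turn',(Rt.inv()*Rn).as_rotvec().round(4)); Rt=Rn
    for q in wp: print('shift cm',(Rt.inv().apply(np.array(q)-p)*100).round(2)); p=np.array(q)
E
python3 - <<'E'
from h import *
to((.35,0,.21),(.4325,-.2333,.21))
E
```

```text
shift cm [-41.54  32.31  -0.45]
shift cm [-18.36  16.59   0.  ]
```

```bash
python3 -m inch '[-3.2,2.49,0,0,0,0,1,-3.2,2.49,0,0,0,0,1,-3.2,2.49,0,0,0,0,1,-3.2,2.49,0,0,0,0,1,-3.2,2.49,0,0,0,0,1,-3.2,2.49,0,0,0,0,1,-3.2,2.49,0,0,0,0,1,-3.2,2.49,0,0,0,0,1,-3.2,2.49,0,0,0,0,1,-3.2,2.49,0,0,0,0,1,-3.2,2.49,0,0,0,0,1,-3.2,2.49,0,0,0,0,1,-3.2,2.49,0,0,0,0,1]' 30
python3 -m inch '[-2.6,2.4,0,0,0,0.17,1,-2.2,2.8,0,0,0,0.17,1,0,0,0,0,0,0.17,1,0,0,0,0,0,0.17,1,0,0,0,0,0,0.17,1,0,0,0,0,0,0.17,1,0,0,0,0,0,0.17,1,0,0,0,0,0,0.17,1,0,0,0,0,0,0.17,1,0,0,0,0,0,0.17,1,0,0,0,0,0,0.17,1,0,0,0,0,0,0.17,1,0,0,0,0,0,0.17,1,0,0,0,0,0,0.17,1]'
python3 - <<'E'
from h import *
print(ctrl.get_obs()['qpos'].round(3))
to((.4325,-.2333,.21),(.4325,-.2333,.051),yaw=-1.236)
E
```

```text
time_s: 2.52
ee_pos: [0.3505, -0.0022, 0.2057]
eef_rot: [3.141, -0.0, 1.176]
force: [0.5, 0.6, -0.1]
grip_width: 0.0942
time_s: 4.28
ee_pos: [0.3744, -0.0676, 0.2056]
eef_rot: [-3.141, -0.0, -1.21]
force: [-0.0, -0.5, 0.1]
grip_width: 0.0938
[-0.275 -0.091  1.952 -0.     1.28   0.935]
turn [-0.0002 -0.0002  0.0264]
shift cm [17.56 -0.05 -0.44]
shift cm [-0.  -0.  15.9]
```

```bash
python3 -m inch '[0,0,0,0,0,0.026,1,3.5,0,0,0,0,0,1,3.5,0,0,0,0,0,1,3.5,0,0,0,0,0,1,3.5,0,0,0,0,0,1,3.5,0,0,0,0,0,1,0,0,0,0,0,0,1]'
python3 - <<'E'
from h import *
im,d,p,o=cam('wrist'); cv2.imwrite('pics/w1.png',im[...,::-1]); W=cloud(d,p,o).reshape(-1,3)
W=W[~np.isnan(W).any(1)]
S=lambda a,b:W[(np.hypot(W[:,0]-.4325,W[:,1]+.2333)<.075)&(W[:,2]>a)&(W[:,2]<b)]
for a,b in((.034,.046),(.06,.115),(.095,.115)):
    Q=S(a,b);print(len(Q),cv2.minAreaRect(Q[:,:2].astype(np.float32)*1000),Q[:,2].max())
to((.4325,-.2333,.051),yaw=-1.236)
E
```

```text
time_s: 5.15
ee_pos: [0.433, -0.2339, 0.2049]
eef_rot: [3.141, 0.001, -1.229]
force: [0.6, 0.4, -0.5]
grip_width: 0.0943
2971 ((433.2513732910156, -232.80191040039062), (47.189781188964844, 117.2837142944336), 19.21915626525879) 0.0434379643724801
827 ((433.5428771972656, -233.41635131835938), (15.292096138000488, 49.3893928527832), 19.768938064575195) 0.10862043656935311
676 ((433.486083984375, -232.86737060546875), (14.817748069763184, 42.725711822509766), 19.473407745361328) 0.10862043656935311
turn [0.0005 0.0008 0.0074]
shift cm [ 0.04  0.03 15.4 ]
```

View pics/w1.png

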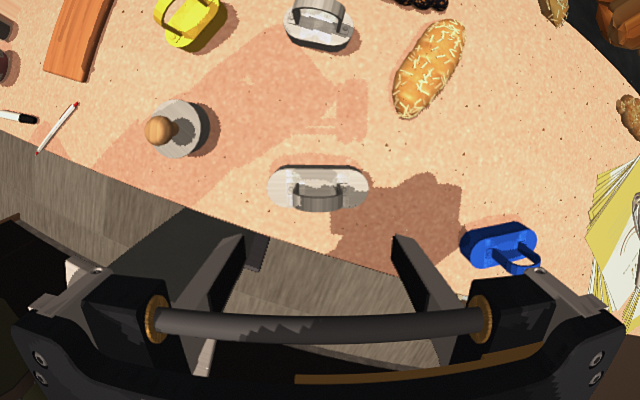

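The wrist view shows the long cutter at pixel (318,190), lined up between the fingers at (225,270) and (415,270). Its measured pose agrees with the other two cameras to about 1 mm.

```bash
python3 -m inch '[0,0,2.5,0,0,0.008,1,0,0,2.5,0,0,0,1,0,0,2.5,0,0,0,1,0,0,2.5,0,0,0,1,0,0,2.5,0,0,0,1,0,0,1.9,0,0,0,1,0,0,1,0,0,0,1,0,0,0,0,0,0,1,0,0,0,0,0,0,0.4,0,0,0,0,0,0,0.4,0,0,0,0,0,0,0.4,0,0,0,0,0,0,0.4,0,0,0,0,0,0,0.4,0,0,0,0,0,0,0.4]' 30
python3 - <<'E'
from h import *
to((.4325,-.2333,.051),yaw=-1.236)
E
```

```text
time_s: 6.95
ee_pos: [0.4329, -0.2326, 0.0515]
eef_rot: [-3.142, -0.0, -1.238]
force: [-0.3, -0.3, 1.1]
grip_width: 0.0497
turn [-0.0001 -0.0001 -0.002 ]
shift cm [0.05 0.06 0.05]
```

```bash
python3 -m inch '[0,0,-1,0,0,0,0.4,0,0,-2,0,0,0,0.4,0,0,-2.5,0,0,0,0.4,0,0,-2.5,0,0,0,0.4,0,0,-2.5,0,0,0,0.4,0,0,-2,0,0,0,0.4,0,0,-1,0,0,0,0.4,0,0,0,0,0,0.12,0.4,0,0,0,0,0,0.12,0.4,0,0,0,0,0,0.12,0.4,0,0,0,0,0,0,0.4]'
python3 - <<'E'
from h import *
to((.42,.1986,.18),(.42,.1986,.136),(.593,.1934,.136),yaw=-1.60)
E
```

```text
time_s: 8.32
ee_pos: [0.4327, -0.2325, 0.1863]
eef_rot: [3.141, 0.0, -1.597]
force: [0.2, -0.6, -1.3]
grip_width: 0.0494
turn [0.0005 0.0003 0.0027]
shift cm [-43.05   2.53   0.63]
shift cm [ 0.  -0.   4.4]
shift cm [ 1.000e-02 -1.731e+01 -0.000e+00]
```

```bash
python3 -m inch '[-1.6,0.17,0,0,0,0,0.4,-3.2,0.17,0,0,0,0,0.4,-3.2,0.17,0,0,0,0,0.4,-3.2,0.17,0,0,0,0,0.4,-3.2,0.17,0,0,0,0,0.4,-3.2,0.17,0,0,0,0,0.4,-3.2,0.17,0,0,0,0,0.4,-3.2,0.17,0,0,0,0,0.4,-3.2,0.17,0,0,0,0,0.4,-3.2,0.17,0,0,0,0,0.4,-3.2,0.17,0,0,0,0,0.4,-3.2,0.17,0,0,0,0,0.4,-3.2,0.17,0,0,0,0,0.4,-2,0.17,0,0,0,0,0.4,-1,0.17,0,0,0,0,0.4,0,0,0,0,0,0,0.4]'
python3 - <<'E'
from h import *
im,d,p,o=cam('wrist'); cv2.imwrite('pics/w2.png',im[...,::-1])
for n in ('top','scene','wrist'):
    if n!='wrist': im,d,p,o=cam(n)
    if n=='scene': cv2.imwrite('pics/s2.png',im[...,::-1])
    W=cloud(d,p,o).reshape(-1,3);W=W[~np.isnan(W).any(1)]
    A=W[(W[:,0]>.475)&(W[:,0]<.65)&(abs(W[:,1]-.19)<.05)&(W[:,2]>.15)&(W[:,2]<.185)]
    print(n,len(A)); 
    if len(A)>5: print(cv2.minAreaRect(A[:,:2].astype(np.float32)*1000),A[:,2].max(), [A[(A[:,0]>a)&(A[:,0]<a+.03)].mean(0).round(4).tolist() for a in (.48,.51,.54,.57,.6)])
to((.42,.1986,.136),(.593,.1934,.136),yaw=-1.60)
E
```

```text
time_s: 10.32
ee_pos: [0.4186, 0.1983, 0.1864]
eef_rot: [3.141, -0.0, -1.596]
force: [0.1, -0.5, -1.1]
grip_width: 0.0498
top 239
((556.93310546875, 195.77255249023438), (10.629517555236816, 148.9740447998047), 88.1539077758789) 0.17947434539579965 [[0.4963, 0.1973, 0.1682], [0.5251, 0.1963, 0.1641], [0.5554, 0.1951, 0.1643], [0.5852, 0.1943, 0.164], [0.6141, 0.1933, 0.1623]]
scene 159
((556.3922729492188, 194.7322540283203), (12.040084838867188, 145.0924835205078), 88.68640899658203) 0.17642887122674045 [[0.4948, 0.1953, 0.1646], [0.5251, 0.1941, 0.1604], [0.5548, 0.1929, 0.1606], [0.585, 0.192, 0.1603], [0.615, 0.1913, 0.1585]]
wrist 159
((556.3922729492188, 194.7322540283203), (12.040084838867188, 145.0924835205078), 88.68640899658203) 0.17642887122674045 [[0.4948, 0.1953, 0.1646], [0.5251, 0.1941, 0.1604], [0.5548, 0.1929, 0.1606], [0.585, 0.192, 0.1603], [0.615, 0.1913, 0.1585]]
turn [-0.     -0.0001  0.0018]
shift cm [-0.12 -0.09  5.05]
shift cm [ 1.000e-02 -1.731e+01 -0.000e+00]
```

View pics/w2.png

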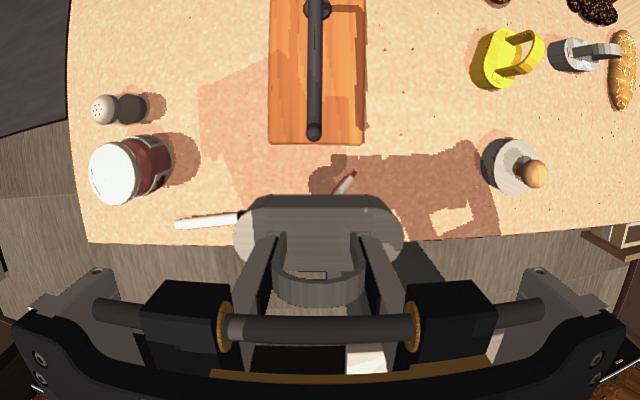

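The wrist view shows the cutter hanging level, with its arch at (318,280) in line with the hook tip at (314,132).

```bash
python3 -m inch '[0,0,1.6,0,0,0,0.4,0,0,2,0,0,0,0.4,0,0,1,0,0,0,0.4,0,-1,0,0,0,0,0.4,0,-1.5,0,0,0,0,0.4,0,-1.5,0,0,0,0,0.4,0,-1.5,0,0,0,0,0.4,0,-1.5,0,0,0,0,0.4,0,-1.5,0,0,0,0,0.4,0,-1.5,0,0,0,0,0.4,0,-1.5,0,0,0,0,0.4,0,-1.5,0,0,0,0,0.4,0,-1.5,0,0,0,0,0.4,0,-1.5,0,0,0,0,0.4,0,-1,0,0,0,0,0.4,0,-0.4,0,0,0,0,0.4,0,0,0,0,0,0,0.4]'
python3 - <<'E'
from h import *
to((.593,.1930,.1125),yaw=-1.60)
E
```

```text
time_s: 12.6
ee_pos: [0.593, 0.1932, 0.1403]
eef_rot: [3.141, -0.0, -1.598]
force: [-0.1, -1.1, -0.8]
grip_width: 0.0498
turn [ 0.0003 -0.      0.002 ]
shift cm [ 0.02 -0.    2.78]
```

```bash
python3 -m inch '[0,0,0.8,0,0,0,0.4,0,0,0.8,0,0,0,0.4,0,0,0.5,0,0,0,0.4,0,0,0.3,0,0,0,0.4,0,0,0.2,0,0,0,0.4,0,0,0,0,0,0,0.4,0,0,0,0,0,0,0.4]'
python3 - <<'E'
from h import *
im,d,p,o=cam('scene'); cv2.imwrite('pics/s3.png',cv2.resize(im[60:260,180:400,::-1],None,fx=3,fy=3,interpolation=3))
E
```

```text
time_s: 13.48
ee_pos: [0.5931, 0.1933, 0.1146]
eef_rot: [-3.141, 0.0, -1.598]
force: [0.2, 0.2, -1.3]
grip_width: 0.05
```

View pics/s3.png

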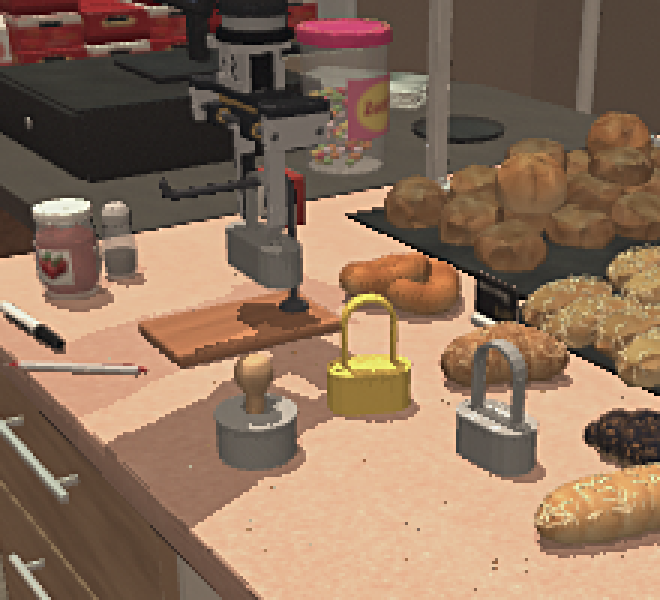

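The hook arm at (165–260,188) runs in between the fingers and under the arch. Next I lower until contact.

```bash
python3 -m inch '[0,0,0.1,0,0,0,0.4,0,0,0.1,0,0,0,0.4,0,0,0,0,0,0,0.4,0,0,0,0,0,0,0.4]'; python3 -m inch '[0,0,0.1,0,0,0,0.4,0,0,0,0,0,0,0.4,0,0,0,0,0,0,0.4]'
```

```text
time_s: 14.02
ee_pos: [0.593, 0.1932, 0.1125]
eef_rot: [-3.142, 0.0, -1.598]
force: [-0.7, 0.0, -0.0]
grip_width: 0.05
time_s: 14.4
ee_pos: [0.5932, 0.1933, 0.1123]
eef_rot: [-3.141, 0.0, -1.598]
force: [-4.0, -0.7, 6.2]
grip_width: 0.0497
```

```bash
python3 -m inch '[0,0,-0.1,0,0,0,0.4,0,0,0,0,0,0,0.4,0,0,0,0,0,0,0.55,0,0,0,0,0,0,0.57,0,0,0,0,0,0,0.6,0,0,0,0,0,0,0.7,0,0,0,0,0,0,0.85,0,0,0,0,0,0,1,0,0,0,0,0,0,1,0,0,0,0,0,0,1]'
python3 - <<'E'
from h import *
im,d,p,o=cam('scene'); W=cloud(d,p,o).reshape(-1,3);W=W[~np.isnan(W).any(1)]
cv2.imwrite('pics/s4.png',cv2.resize(im[60:260,180:400,::-1],None,fx=3,fy=3,interpolation=3))
Q=W[(abs(W[:,0]-.593)<.06)&(abs(W[:,1]-.193)<.09)&(W[:,2]>.05)&(W[:,2]<.108)]
print(len(Q),Q.min(0),Q.max(0),cv2.minAreaRect(Q[:,:2].astype(np.float32)*1000))
E
```

```text
time_s: 15.65
ee_pos: [0.593, 0.1932, 0.1124]
eef_rot: [3.142, -0.0, -1.598]
force: [0.1, -0.6, -0.3]
grip_width: 0.0938
448 [0.56810344 0.13427166 0.05776549] [0.6306791  0.25417697 0.10707551] ((599.76806640625, 194.07913208007812), (119.99787139892578, 62.042144775390625), 88.13232421875)
```

View pics/s4.png

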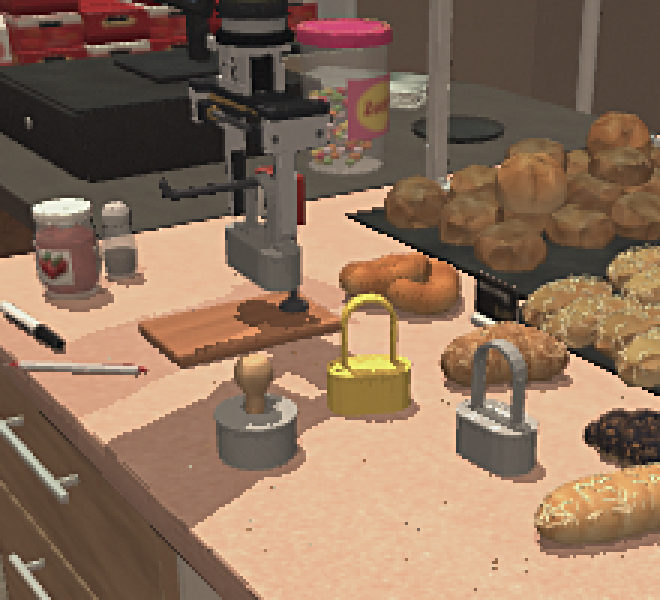

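The long cutter hangs freely at (265,255). The open fingers stand clear of it on both sides.

```bash
python3 -m inch '[0,0,-1,0,0,0,1,0,0,-2,0,0,0,1,0,0,-3,0,0,0,1,0,0,-3,0,0,0,1,0,0,-2,0,0,0,1,0,0,-0.5,0,0,0,1,0,0,0,0,0,-0.07,1,0,0,0,0,0,-0.07,1]'
python3 - <<'E'
from h import *
to((.611,-.171,.21),yaw=-1.457)
E
```

```text
time_s: 16.7
ee_pos: [0.5928, 0.1932, 0.2268]
eef_rot: [3.141, -0.0, -1.456]
force: [-0.7, -0.4, -0.9]
grip_width: 0.0938
turn [ 0.0009 -0.0001  0.0013]
shift cm [36.39  2.33  1.68]
```

```bash
python3 -m inch '[2,0.2,0,0,0,0,1,3.2,0.2,0,0,0,0,1,3.2,0.2,0,0,0,0,1,3.2,0.2,0,0,0,0,1,3.2,0.2,0,0,0,0,1,3.2,0.2,0,0,0,0,1,3.2,0.2,0,0,0,0,1,3.2,0.2,0,0,0,0,1,3.2,0.2,0,0,0,0,1,3.2,0.2,0,0,0,0,1,3.2,0.2,1,0,0,0,1,2,0.1,0.7,0,0,0,1,0.4,0,0,0,0,0,1,0,0,0,0,0,0,1]'
python3 - <<'E'
from h import *
im,d,p,o=cam('wrist'); cv2.imwrite('pics/w5.png',im[...,::-1]); W=cloud(d,p,o).reshape(-1,3)
W=W[~np.isnan(W).any(1)]
S=lambda a,b:W[(np.hypot(W[:,0]-.611,W[:,1]+.171)<.055)&(W[:,2]>a)&(W[:,2]<b)]
for a,b in((.034,.046),(.06,.115),(.095,.115)):
    Q=S(a,b);print(len(Q),cv2.minAreaRect(Q[:,:2].astype(np.float32)*1000),Q[:,2].max())
to((.611,-.171,.051),yaw=-1.457)
im,d,p,o=cam('top'); W=cloud(d,p,o).reshape(-1,3);W=W[~np.isnan(W).any(1)]
Q=W[(abs(W[:,0]-.593)<.06)&(abs(W[:,1]-.193)<.09)&(W[:,2]>.09)&(W[:,2]<.115)]
print('long',len(Q),cv2.minAreaRect(Q[:,:2].astype(np.float32)*1000),Q[:,2].mean())
E
```

```text
time_s: 18.45
ee_pos: [0.6112, -0.1707, 0.2107]
eef_rot: [-3.141, 0.0, -1.458]
force: [0.2, -0.4, 0.3]
grip_width: 0.0938
1610 ((614.041259765625, -170.59967041015625), (41.59770965576172, 79.4191665649414), 6.328409671783447) 0.045984653182922997
812 ((611.802978515625, -170.59222412109375), (15.286500930786133, 50.32273483276367), 6.450703144073486) 0.10864133472048548
662 ((611.7001342773438, -170.84185791015625), (15.010098457336426, 41.41405487060547), 6.480197906494141) 0.10864133472048548
turn [-0.0005 -0.0001 -0.0006]
shift cm [ 0.06  0.03 15.99]
long 535 ((599.463134765625, 194.76834106445312), (116.54558563232422, 61.2427978515625), 88.60820007324219) 0.10107745859894054
```

View pics/w5.png

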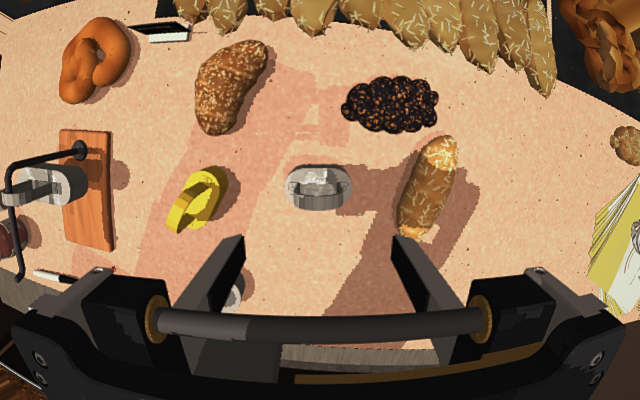

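The short cutter at (318,187) is centred between the fingers, and the bread at (400+) is clear of the right finger. The long cutter hangs on the hook at the left.

```bash
python3 -m inch '[0,0,2,0,0,0,1,0,0,2.5,0,0,0,1,0,0,2.5,0,0,0,1,0,0,2.5,0,0,0,1,0,0,2.5,0,0,0,1,0,0,2.5,0,0,0,1,0,0,1.4,0,0,0,1,0,0,0,0,0,0,1,0,0,0,0,0,0,0.4,0,0,0,0,0,0,0.4,0,0,0,0,0,0,0.4,0,0,0,0,0,0,0.4,0,0,0,0,0,0,0.4,0,0,0,0,0,0,0.4]' 30
python3 -m inch '[0,0,-1,0,0,0,0.4,0,0,-2,0,0,0,0.4,0,0,-2.5,0,0,0,0.4,0,0,-2.5,0,0,0,0.4,0,0,-2.5,0,0,0,0.4,0,0,-2,0,0,0,0.4,0,0,-1,0,0,0,0.4,0,0,0,0,0,0.07,0.4,0,0,0,0,0,0.07,0.4,0,0,0,0,0,0,0.4]'
python3 - <<'E'
from h import *
to((.40,-.17,.186),(.40,.1988,.186),(.40,.1988,.14),(.521,.1952,.14),yaw=-1.60)
E
```

```text
time_s: 20.3
ee_pos: [0.6112, -0.171, 0.0515]
eef_rot: [-3.141, -0.0, -1.458]
force: [-0.5, -0.0, 1.6]
grip_width: 0.0499
time_s: 21.55
ee_pos: [0.611, -0.171, 0.1866]
eef_rot: [3.141, 0.0, -1.598]
force: [0.7, -1.1, -1.8]
grip_width: 0.0497
turn [0.0001 0.0001 0.0024]
shift cm [ 0.52 21.09  0.06]
shift cm [-36.86   1.08   0.  ]
shift cm [ 0.  -0.   4.6]
shift cm [ 1.000e-02 -1.211e+01 -0.000e+00]
```

```bash
python3 -m inch '[-1,1.1,0,0,0,0,0.4,-2,2.1,0,0,0,0,0.4,-2,2.1,0,0,0,0,0.4,-2,2.1,0,0,0,0,0.4,-2,2.1,0,0,0,0,0.4,-2,2.1,0,0,0,0,0.4,-2,2.1,0,0,0,0,0.4,-2,2.1,0,0,0,0,0.4,-2,2.1,0,0,0,0,0.4,-2,2.1,0,0,0,0,0.4,-3,1,0,0,0,0,0.4,-3,0.6,0,0,0,0,0.4,-3,0.6,0,0,0,0,0.4,-3,0,0,0,0,0,0.4,-3,0,0,0,0,0,0.4,-1.8,0,0,0,0,0,0.4,-0.5,0,0,0,0,0,0.4,0,0,0,0,0,0,0.4]'
python3 - <<'E'
from h import *
im,d,p,o=cam('wrist'); cv2.imwrite('pics/w6.png',im[...,::-1])
to((.40,.1988,.14),(.521,.1952,.14),yaw=-1.60)
E
```

```text
time_s: 23.8
ee_pos: [0.399, 0.1976, 0.1865]
eef_rot: [3.142, -0.0, -1.597]
force: [-0.5, -0.3, -1.0]
grip_width: 0.05
turn [ 0.     -0.0001  0.0024]
shift cm [-0.14 -0.09  4.65]
shift cm [ 1.000e-02 -1.211e+01 -0.000e+00]
```

View pics/w6.png

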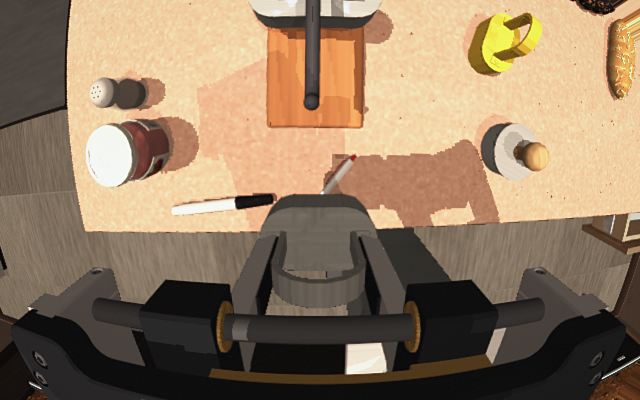

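The short cutter is level at (318,280) and in line with the tip at (312,102). The long cutter hangs behind it.

```bash
python3 -m inch '[-0.1,0,1.6,0,0,0,0.4,0,0,2,0,0,0,0.4,0,0,1,0,0,0,0.4,0,-1,0,0,0,0,0.4,0,-1.5,0,0,0,0,0.4,0,-1.5,0,0,0,0,0.4,0,-1.5,0,0,0,0,0.4,0,-1.5,0,0,0,0,0.4,0,-1.5,0,0,0,0,0.4,0,-1.5,0,0,0,0,0.4,0,-1.2,0,0,0,0,0.4,0,-0.7,0,0,0,0,0.4,0,-0.2,0,0,0,0,0.4,0,0,0,0,0,0,0.4]'
python3 -m inch '[0,0,0.8,0,0,0,0.4,0,0,0.8,0,0,0,0.4,0,0,0.5,0,0,0,0.4,0,0,0.3,0,0,0,0.4,0,0,0.2,0,0,0,0.4,0,0,0.1,0,0,0,0.4,0,0,0,0,0,0,0.4,0,0,0,0,0,0,0.4]'
python3 -m inch '[0,0,0.1,0,0,0,0.4,0,0,0,0,0,0,0.4,0,0,0,0,0,0,0.4]'
```

```text
time_s: 25.6
ee_pos: [0.5199, 0.1956, 0.1404]
eef_rot: [3.141, -0.0, -1.598]
force: [-0.4, -0.3, -0.6]
grip_width: 0.0496
time_s: 26.6
ee_pos: [0.5201, 0.1956, 0.1136]
eef_rot: [-3.141, 0.0, -1.598]
force: [0.6, 1.2, -1.6]
grip_width: 0.0498
time_s: 26.98
ee_pos: [0.5201, 0.1956, 0.1124]
eef_rot: [3.142, 0.0, -1.598]
force: [-0.2, 0.2, -1.1]
grip_width: 0.0499
```

```bash
python3 -m inch '[0,0,0.05,0,0,0,0.4,0,0,0,0,0,0,0.4,0,0,0,0,0,0,0.4]'
python3 -m inch '[0,0,0.0,0,0,0,0.55,0,0,0,0,0,0,0.57,0,0,0,0,0,0,0.6,0,0,0,0,0,0,0.7,0,0,0,0,0,0,0.85,0,0,0,0,0,0,1,0,0,0,0,0,0,1,0,0,0,0,0,0,1]'
python3 -m inch '[0,0,-1,0,0,0,1,0,0,-2,0,0,0,1,0,0,-3,0,0,0,1,0,0,-3,0,0,0,1,0,0,-3,0,0,0,1,0,0,-1.5,0,0,0,1,0,0,0,0,0,0,1,3,0,0,0,0,0,1,3,0,0,0,0,0,1,3,0,0,0,0,0,1,3,0,0,0,0,0,1,3,0,0,0,0,0,1,0,0,0,0,0,0,1,0,0,0,0,0,0,1]'
python3 - <<'E'
from h import *
for n in ('scene','top'):
    im,d,p,o=cam(n); W=cloud(d,p,o).reshape(-1,3);W=W[~np.isnan(W).any(1)]
    if n=='scene': cv2.imwrite('pics/s7.png',cv2.resize(im[60:260,180:400,::-1],None,fx=3,fy=3,interpolation=3))
    Q=W[(abs(W[:,0]-.56)<.1)&(abs(W[:,1]-.193)<.09)&(W[:,2]>.094)&(W[:,2]<.108)]
    for a,b in((.46,.556),(.556,.62)):
        A=Q[(Q[:,0]>a)&(Q[:,0]<b)];print(n,len(A),A.min(0).round(3),A.max(0).round(3),A[:,2].mean())
    Q=W[(np.hypot(W[:,0]-.4445,W[:,1]+.0488)<.06)&(W[:,2]>.034)&(W[:,2]<.046)];print('round',cv2.minAreaRect(Q[:,:2].astype(np.float32)*1000))
E
```

```text
time_s: 27.35
ee_pos: [0.5202, 0.1956, 0.1122]
eef_rot: [-3.141, 0.0, -1.598]
force: [-2.8, -1.5, 4.2]
grip_width: 0.0498
time_s: 28.35
ee_pos: [0.5201, 0.1956, 0.112]
eef_rot: [3.142, -0.0, -1.598]
force: [0.6, -0.5, 0.1]
grip_width: 0.0938
time_s: 30.1
ee_pos: [0.5158, 0.0461, 0.2462]
eef_rot: [3.141, 0.0, -1.598]
force: [-0.6, 0.6, -0.2]
grip_width: 0.094
scene 137 [0.498 0.155 0.094] [0.544 0.231 0.108] 0.09982976133611357
scene 190 [0.568 0.132 0.094] [0.618 0.251 0.108] 0.09968103502227345
round ((446.25201416015625, -48.67167663574219), (69.10188293457031, 69.66966247558594), 20.613794326782227)
top 81 [0.498 0.158 0.095] [0.518 0.201 0.106] 0.10028374468135119Traceback (most recent call last):
  File "<stdin>", line 7, in <module>
    return umr_minimum(a, axis, None, out, keepdims, initial, where)
ValueError: zero-size array to reduction operation minimum which has no identity
```

View pics/s7.png

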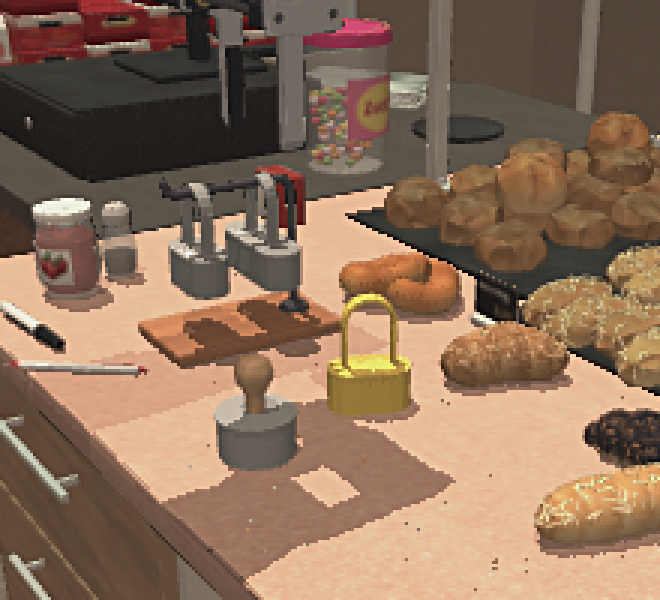

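Both cutters hang level and apart, the short one at (200,260) in front of the long one at (265,250). The round cutter stands in place. I'll let them settle, then hand in.

```bash
python3 -m inch '[0,0,0,0,0,0,1,0,0,0,0,0,0,1,0,0,0,0,0,0,1,0,0,0,0,0,0,1,0,0,0,0,0,0,1,0,0,0,0,0,0,1,0,0,0,0,0,0,1,0,0,0,0,0,0,1,0,0,0,0,0,0,1,0,0,0,0,0,0,1,0,0,0,0,0,0,1,0,0,0,0,0,0,1,0,0,0,0,0,0,1,0,0,0,0,0,0,1,0,0,0,0,0,0,1,0,0,0,0,0,0,1]'
python3 - <<'E'
from h import *
im,d,p,o=cam('scene'); W=cloud(d,p,o).reshape(-1,3);W=W[~np.isnan(W).any(1)]
Q=W[(abs(W[:,0]-.56)<.1)&(abs(W[:,1]-.193)<.09)&(W[:,2]>.094)&(W[:,2]<.108)]
for a,b in((.46,.556),(.556,.62)):
    A=Q[(Q[:,0]>a)&(Q[:,0]<b)];print(len(A),A.min(0).round(3),A.max(0).round(3))
print(ctrl.hand_in())
E
```

```text
time_s: 32.2
ee_pos: [0.516, 0.0457, 0.247]
eef_rot: [-3.142, 0.0, -1.598]
force: [-0.1, 0.1, 0.1]
grip_width: 0.0937
136 [0.497 0.157 0.094] [0.544 0.232 0.108]
192 [0.568 0.135 0.094] [0.618 0.253 0.106]
the job is handed in; nothing more can be done
None
```

I hung the long cutter on the hook first, about 35 mm from the post. The short one then went in front of it, about 107 mm from the post. The job was handed in at about 32 s; hand-in reports no verdict.

- **Cutters:** The last scene-camera measurements, about 2 s apart, differed by 3 mm at most. Both cutters hang level, with their closed tops near z 0.10, as expected for hung cutters.
- **Round cutter:** It measured within about 2 mm of where it started.
- **Robot:** The gripper is open, clear of everything, and reads no contact force.
- **Failed check:** The top camera could not confirm the long cutter at the end, because it returned no points there. The script stopped at that point, so its round-cutter check did not run either. Both rest on the scene camera alone.

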